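# Open a gold-finishing dust box and hold its sprung cover

## Robot

A 6-joint arm with a two-finger parallel gripper is mounted at the origin on the work surface. World frame = base frame: x ahead of the robot, y to its left, z up, the work surface at z = 0. Lengths are in m, angles in rad, forces in N, time in s.
With the tool pointing down it reaches from about 0.3 to 0.875 m from the base axis. Payload 6.4 kg.
Tool frame: the origin (TCP) lies midway between the tips of the shut fingers; the grasp point (between the pads) lies 19 mm behind it (ctrl.pinch_z is the distance from the TCP to the grasp point, in m); z points along the fingers, y is the line along which they close (so a half turn about z gives the same grasp; the last joint's range is limited). The gripper opens to 85 mm and grips with 20 to 120 N. Pads are 22 mm wide; open, the fingers measure 114 mm over their backs; the gripper's body (76 mm by 85 mm) begins 54 mm behind the grasp point. The pads swing forward as they close: fully open they stand 13 mm farther back than shut.
Start: joints at [0.899, 0.181, 1.607, -0, 1.354, -0.206], TCP at [0.258, 0.514, 0.231] pointing down, gripper open.
Joint ranges: [-2.99, 2.99], [-0.89, 2.07], [0.3, 2.58], [-1.14, 4.28], [0, 2.63], [-3.12, 3.12]. Speed limits (rad/s): [2.57, 2.57, 3.01, 3.14, 3.14, 3.14].

## Interface

Orientations are given as a unit quaternion [w, x, y, z].
In Python, from bench import ctrl gives the robot as it stands.
- The arm moves only by the tool apply_moves, never from a script. Its argument "moves" is a list of rows, each an object with "jaw": the opening, from 0 (shut) to 1 (fully open); "offset": the shift along the tool's x, y, z in mm, a list of three; "rot": the turn, a rotation vector about the tool's x, y, z in degrees, a list of three. In form: [{"jaw": jaw, "offset": [dx, dy, dz], "rot": [ax, ay, az]}, ...]. A call has exactly 5 rows; each row shifts and turns the commanded pose from where the row before left it, along the tool's axes as they then stand; what a row does not reach is not made up. A row lasts 1/8 s, in which the tool goes at most 62.5 mm and 10.7 degrees, less where a joint would pass 70% of its speed; a pose out of reach is approached as far as the arm can. A call is refused whole if a number of a shift passes 62.5 or a number of a turn 10.7, either way. A call with a gripper value outside its range is refused whole. The fingers move at their own pace and stop on an object; the grip force is fixed at half the most. Time passes only in rows, so rows that do not move let the fingers close, or fill a call up. It gives the time, the measured TCP pose, the force, the opening and the grip force at its end, in the units of the state.
- ctrl.get_obs(): the state, without advancing time (a new reading comes with each control period).
- ctrl.camera(name): name is "scene" or "top" or "wrist"; returns (picture, depth): 384x512x3 uint8, red, green, blue; 384x512 float32, m along the optical axis (not along the pixel's ray), 0 where there is no reading.
- ctrl.camera_params(name): a dict with "K" (3x3 intrinsics, pixels), "dist" ([k1, k2, p1, p2, k3] as OpenCV has them; the pictures are not rectified), "cam_to_world" (4x4, takes a point from camera to world coordinates); the wrist camera has in their place "mount" (4x4, takes a point from camera to tool coordinates, whose origin is the TCP and whose axes are the flange's). Camera axes: x right, y down, z forward; pixel columns grow to the right and rows downward; lengths in m; the calibration is good to about 2 mm. A picture is of the moment at which its call begins: read the wrist's pose just before it. camera_params takes no time and is no camera call.
- ctrl.hand_in(): hands the job in; it is judged then, once.
Trained networks look in the newest picture that a camera, given by its name, has taken for a name from the list of things; names that differ only in an ending like _2 or _b are one class to them, and where a whole thing is asked for, a point or a joint stands for the part that bears it (a point fixed in the world has none). Each returns a list of dicts, best first, with "score" (0 to 1); they miss things now and then, are a little off and sometimes report something else, mostly with a low value. They report only what shows in the picture. A call takes as long as a camera call.
- ctrl.outline_of(camera, target): "region" (384x512 bool, what is visible of it) and "position" ([column, row] in pixels, amid what is visible of it).
The state is a dict: "time_s": time; "q": joint angles; "dq": joint speeds; "joint_efforts": joint torques, N m; "eef_pos": TCP position; "eef_rot": TCP orientation; "wrist_force": force on the tool from outside, world axes, zero at the start; "torque": the same for the moment, N m; "opening": opening from 0.0 (shut) to 1.0 (fully open); "grasp_force": force on a finger pad.
Only numpy, scipy, OpenCV 4.12 (cv2) and the standard library are available. Lean on these libraries where they do the work, as an engineer would, in place of code of your own. Each camera call takes 0.05 s, during which the arm holds its last target. There are 200 camera calls.

## Task

With the cover of the dust box still shut, start its extraction: turn the blue damper lever on the side duct until its white tip points at the red set pointer. Then take the cover by its front bar, raise it past its balance point until the hinge springs take over, keeping hold so that it does not fly back, and ease it down again to just below that point (a few degrees, ten at most), where its weight comes back into the hand. Finish while holding it still there, not letting go, the lever still set and the other things on the bench left alone, so that a colleague can lift out the bar under a cover that would drop shut rather than fly open.

Things in the scene. Friction and masses are not known exactly. Their poses are not given: they have to be found in the camera images.
- dustbox: Fixed grey steel box, 260 mm deep (x), 360 wide (y), 120 high, a gold bar inside. Origin: centre of its underside on the bench; x from the front (robot side) to the hinge side, y to its left. From its +y side an 80 mm duct (top 84 mm high, along y at x = -90) runs to y = 440 and into the bench. It carries the damper: white disc, radius 66, top 88 mm high, centre x = -90, y = 270.
- cover (a joint): Cover angle, rad: 0 shut and level, grows as the front edge rises, stop at 1.45. Teal frame 250 x 360 x 18 mm with clear window, 1.5 kg, far edge on spring hinges. Weighs on the hand (1.4 N at the bar when shut, fading) up to the balance point at 0.70 (40 degrees, bar 317 mm above the bench); beyond it the springs push it open, 0.7 N at the bar at 0.85. Let go, it drops shut or flies open.
- cover_handle (a point): Middle of the front pull bar: round, 12 mm thick, 150 long along the box's y, 290 mm from the hinge line, 130 mm above the bench when shut. It lies 40 mm in front of the cover's front edge, mid-thickness; two 12 mm stems hold it 65 mm either side of the middle, between them it is free all round. Turns with the cover: x axis from bar to hinge, y along the bar.
- cover_hinge (a point): Middle of the cover's hinge line, 130 mm above the bench, at x = 120 mm, y = 0 in the box frame; the line runs along the box's y. Does not move.
- damper (a joint): Angle of the damper lever, rad: 0 damper shut (white tip towards the box's -x, the robot side), growing clockwise seen from above to 1.57 (tip towards the box's +y). Stays where it is left; turning it takes about 0.08 N m.
- damper_grip (a point): On the lever's vertical turning axis, 112 mm above the bench, at the height to grip. The blue lever is an upright flat grip 14 mm thick, 26 high (95 to 121 mm above the bench), reaching 40 mm from the axis towards its white tip and 22 mm the other way. Turns with the lever: -x axis points to the tip.
- damper_tip (a point): End of the white tip of the damper lever, 52 mm from the turning axis, 98 mm above the bench.
- index_tip (a point): Set point of the lever's tip: on the line of the red set pointer (red tab 7 mm wide on the rim of the white disc, 54 to 74 mm from the axis), 52 mm from the turning axis, 98 mm above the bench; when set, damper_tip coincides with it. The pointer is stiff and stays put during a run.
- goldbar: Small loose gold bar 80 x 40 x 16 mm lying on the bench in front of the box, to the right, to be left alone. Origin at the centre of its underside.
- drum: Loose grey satin-finishing drum, 96 mm diameter, 58 mm high, standing on its end on the bench in front of the duct, to be left alone. Origin at the centre of its underside.
- paste: Loose white paste jar with green cap, 60 mm diameter, 65 mm high, on the bench to the left, to be left alone. Origin at the centre of its underside.
- spanner: Loose steel spanner lying flat on the bench to the right of the box, to be left alone.

How it is judged:
On the way, in this order (a step that is already met when the one before it is completed fails the run):
1. damper lever set to the red pointer (tip within 7 mm) with the cover shut (horizontal distance between damper_tip and index_tip below 0.007 m and value of joint cover below 0.05 rad), for 0.3 s.
2. cover held in the fingers past its balance point (beyond 0.74 rad) (value of joint cover above 0.74 rad and contact force between the fingers and dustbox above 0.2 N), for 0.2 s.
At the end, for the whole second after the job is handed in: The fingers hold the cover still (under 0.05 rad/s) at 0.47 to 0.67 rad, that is 2 to 13 degrees below its balance point of 0.70 rad, with nothing else carrying it; the damper tip is still within 7 mm of the red pointer's mark (value of joint cover between 0.47 and 0.67 rad and velocity of joint cover between -0.05 and 0.05 rad/s and contact force between the fingers and dustbox above 0.2 N and horizontal distance between damper_tip and index_tip below 0.007 m and contact force between each of goldbar, drum, paste, spanner and dustbox below 0.1 N); the arm keeps its last pose, push and grip.
It fails at once if cover raised (over 0.1 rad) while the damper is off the pointer (over 12 mm) (value of joint cover above 0.1 rad and horizontal distance between damper_tip and index_tip above 0.012 m).
It fails at once if cover flies back (beyond 1.15 rad) (value of joint cover above 1.15 rad).
It fails at once if cover dropped (falls faster than 1.5 rad/s) (velocity of joint cover below -1.5 rad/s).
It fails at once if a bystander is moved by over 30 mm (distance of any of goldbar, drum, paste, spanner from where it was at the start of the episode above 0.03 m).
It also fails if it takes over 53 s, if anything falls off the work surface, if the arm or the gripper's body presses on something with over 40 N, if the wrist force passes 120 N, or if a joint passes its speed limit or range.

## Working session

There is one attempt and no reset: what is moved stays moved. The work goes in short steps, Python scripts to look and compute and a tool call to move; the robot and the scene stay as the last step left them, time stands still between calls to the robot, and variables do not carry over. Pictures are saved under pics/ and viewed, at most 10 in all, crops included, and the job is handed in when it is done.

Besides the shell and the picture viewer there is one more tool, called in YAML: its name, and indented under it one key for each argument. apply_moves: Moves the arm, as the interface text tells. Its arguments: {"type":"object","properties":{"moves":{"type":"array"}},"required":["moves"]}

```bash
ls; mkdir -p pics
cat > h.py <<'E'
import numpy as np, cv2
from bench import ctrl
from scipy.spatial.transform import Rotation as R
def rot(q): return R.from_quat([q[1],q[2],q[3],q[0]]).as_matrix()
def snap(n):
    o=ctrl.get_obs(); im,d=ctrl.camera(n); p=ctrl.camera_params(n)
    if n=='wrist':
        T=np.eye(4);T[:3,:3]=rot(o['eef_rot']);T[:3,3]=o['eef_pos'];T=T@np.array(p['mount'])
    else: T=np.array(p['cam_to_world'])
    return im,d,np.array(p['K']),np.array(p['dist']),T
def pts(mask,d,K,D,T):
    v,u=np.nonzero(mask&(d>0)); z=d[v,u]
    n=cv2.undistortPoints(np.stack([u,v],1).astype(float).reshape(-1,1,2),K,D).reshape(-1,2)
    return np.c_[n*z[:,None],z]@T[:3,:3].T+T[:3,3]
E
python3 - <<'E'
from h import *
o=ctrl.get_obs();print(o)
print(ctrl.pinch_z)
for n in ['scene','top']:
    im,d,K,D,T=snap(n); cv2.imwrite(f'pics/{n}0.png',im[...,::-1]); print(n,T.round(3).tolist())
    for t in ['dustbox','cover','cover_handle','damper','damper_tip','index_tip','goldbar','drum','paste','spanner']:
        for r in ctrl.outline_of(n,t)[:2]:
            P=pts(r['region'],d,K,D,T)
            print(t,round(r['score'],2),np.round(r['position']),len(P),np.median(P,0).round(3) if len(P) else '', (P.min(0).round(3),P.max(0).round(3)) if len(P) else '')
E
```

```text
pics
{'time_s': 0.0, 'q': array([ 8.98712909e-01,  1.81523715e-01,  1.60803462e+00,  1.14180529e-05,
        1.35381654e+00, -2.06302247e-01]), 'dq': array([ 6.50444980e-04,  4.61375593e-05,  1.26288074e-03,  3.35846914e-04,
       -7.83573667e-04, -1.41185208e-03]), 'joint_efforts': array([-1.28523552e-03, -4.44865215e+01, -3.51332116e+01, -4.38487723e-04,
        9.20398714e-03,  1.65464809e-05]), 'eef_pos': array([0.25786483, 0.51329982, 0.23038105]), 'eef_rot': array([-3.83953826e-04,  2.30792142e-01,  9.73002669e-01, -8.04170792e-04]), 'wrist_force': array([0.05082057, 0.7700625 , 0.3930817 ]), 'torque': array([-0.01637394, -0.01695089,  0.02776368]), 'grasp_force': 0.0, 'opening': 0.9979335004535378}
0.0187
scene [[0.114, 0.644, -0.757, 1.58], [0.993, -0.086, 0.076, -0.131], [-0.016, -0.761, -0.649, 0.993], [0.0, 0.0, 0.0, 1.0]]
dustbox 0.93 [227. 218.] 18692 [ 0.681 -0.117  0.134] (array([ 0.28 , -0.339, -0.006]), array([0.789, 0.312, 0.147]))
dustbox 0.6 [405. 179.] 451 [0.489 0.423 0.041] (array([ 0.386,  0.401, -0.003]), array([0.505, 0.454, 0.069]))
cover 0.56 [213. 210.] 
[... 1671 characters left out ...]
[0.415, 0.35 , 0.065]))
damper_tip 0.65 [218. 208.] 98 [0.527 0.122 0.12 ] (array([0.497, 0.11 , 0.09 ]), array([0.555, 0.131, 0.129]))
goldbar 0.32 [392. 211.] 249 [ 0.519 -0.464  0.008] (array([ 0.44 , -0.479, -0.003]), array([ 0.595, -0.447,  0.016]))
drum 0.92 [171. 257.] 736 [0.369 0.289 0.052] (array([ 0.324,  0.244, -0.005]), array([0.415, 0.353, 0.065]))
paste 0.9 [127. 228.] 302 [0.472 0.423 0.064] (array([0.445, 0.403, 0.003]), array([0.502, 0.457, 0.076]))
spanner 0.86 [390. 207.] 233 [ 0.532 -0.464  0.008] (array([ 0.446, -0.479, -0.002]), array([ 0.601, -0.445,  0.016]))
spanner 0.68 [218. 204.] 119 [0.526 0.122 0.12 ] (array([0.494, 0.109, 0.085]), array([0.555, 0.134, 0.129]))
```

Run:
```python
import cv2
a=cv2.imread('pics/top0.png')[120:300,110:420]; cv2.imwrite('pics/top_c.png',cv2.resize(a,None,fx=2.5,fy=2.5,interpolation=cv2.INTER_CUBIC))
a=cv2.imread('pics/scene0.png')[110:310,80:440]; cv2.imwrite('pics/scene_c.png',cv2.resize(a,None,fx=2.2,fy=2.2,interpolation=cv2.INTER_CUBIC))
```

```text
(no output)
```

View pics/top_c.png

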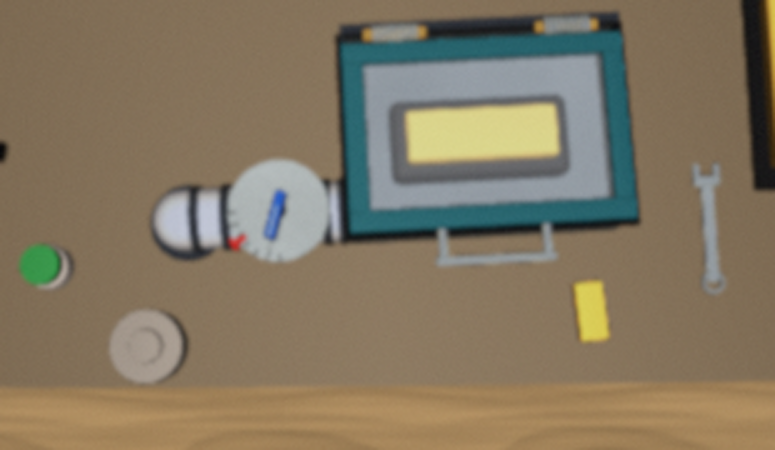

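View pics/scene_c.png

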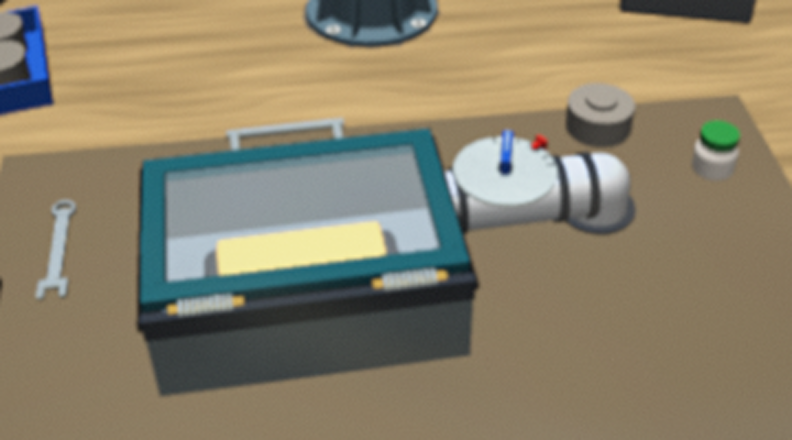

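```bash
cat >> h.py <<'E'
def plane(uv,z,K,D,T):
    n=cv2.undistortPoints(np.asarray(uv,float).reshape(-1,1,2),K,D).reshape(-1,2)
    r=np.c_[n,np.ones(len(n))]@T[:3,:3].T; s=(z-T[2,3])/r[:,2]
    return r*s[:,None]+T[:3,3]
def big(m):
    n,l,s,c=cv2.connectedComponentsWithStats(m.astype(np.uint8)); return l==1+s[1:,4].argmax()
def analyse(n):
    im,d,K,D,T=snap(n); h,s,v=[x.astype(int) for x in cv2.split(cv2.cvtColor(im,cv2.COLOR_RGB2HSV))]
    out={}
    teal=big((h>80)&(h<100)&(s>120)); c=cv2.findContours(teal.astype(np.uint8),0,1)[0]; c=max(c,key=len).reshape(-1,2)
    P=plane(c,.139,K,D,T)[:,:2]; rc=cv2.minAreaRect((P*1000).astype(np.float32)); out['cover']=rc
    red=big(((h<6)|(h>174))&(s>150)&(v>120)); Pr=plane(np.argwhere(red)[:,::-1],.09,K,D,T); out['red']=Pr.mean(0).round(4),len(Pr)
    bl=big((h>105)&(h<125)&(s>140)&(v>80)&(pts_ok(d))); out['blue']=pts(bl,d,K,D,T).mean(0).round(4)
    Pb=plane(np.argwhere(bl)[:,::-1],.121,K,D,T)[:,:2]; m=Pb.mean(0);u,S,Vt=np.linalg.svd(Pb-m,full_matrices=False)
    t=(Pb-m)@Vt[0]; out['blueaxis']=m.round(4),Vt[0].round(3),(m+Vt[0]*t.min()).round(4),(m+Vt[0]*t.max()).round(4)
    return out,(im,d,K,D,T,h,s,v)
def pts_ok(d): return d>0
E
python3 - <<'E'
from h import *
for n in ['top','scene']:
    o,(im,d,K,D,T,h,s,v)=analyse(n)
    for k in o: print(n,k,o[k])
    # disc
    q=plane([[x,y] for x in range(512) for y in range(384)],.088,K,D,T)[:,:2].reshape(512,384,2).transpose(1,0,2)
    near=np.hypot(q[...,0]-.55,q[...,1]-.12)<.11
    w=near&(s<45)&(v>150); w=big(w); w=cv2.morphologyEx(w.astype(np.uint8),cv2.MORPH_OPEN,np.ones((3,3)))
    c=max(cv2.findContours(w,0,1)[0],key=len).reshape(-1,2); P=plane(c,.088,K,D,T)[:,:2]
    # robust circle fit with known radius
    from scipy.optimize import least_squares
    f=least_squares(lambda p:np.hypot(*(P-p).T)-.066,P.mean(0),loss='soft_l1',f_scale=.002); print('disc',f.x.round(4),np.abs(f.fun).mean(),len(P))
E
```

```text
top cover ((629.439453125, -145.48056030273438), (245.8548126220703, 360.39898681640625), 2.587972402572632)
top red (array([0.4951, 0.174 , 0.09  ]), 14)
top blue [ 0.1219 -0.5863  0.0225]
top blueaxis (array([ 0.1387, -0.5453]), array([-0.999,  0.034]), array([ 0.2302, -0.5483]), array([ 0.0038, -0.5407]))
disc [0.5396 0.1155] 0.0033729974557079275 143
scene cover ((640.5617065429688, -147.3162841796875), (249.810546875, 358.7781982421875), 2.7399744987487793)
scene red (array([0.4906, 0.1721, 0.09  ]), 25)
scene blue [-1.4036 -0.3507 -0.3537]
scene blueaxis (array([-0.3762, -0.2752]), array([0.995, 0.103]), array([-0.9967, -0.3398]), array([-0.0168, -0.2378]))
disc [0.5448 0.1136] 0.011645625474191372 175
```

```bash
cat >> h.py <<'E'
def Rt(yaw,tilt=0):
    """tool x at world yaw (deg), z down, then tilted: z leans to yaw-90 dir (forward when yaw~90) by tilt deg"""
    y=np.radians(yaw); x=np.array([np.cos(y),np.sin(y),0]); z=np.array([0,0,-1.]); M=np.c_[x,np.cross(z,x),z]
    return M@R.from_rotvec([np.radians(tilt),0,0]).as_matrix()
def plan(p,M,n,jaw,start=None):
    """n rows from start (or measured) to p,M; returns end pose of the rounded rows"""
    o=ctrl.get_obs(); p0,M0=(np.array(o['eef_pos']),rot(o['eef_rot'])) if start is None else start
    w=R.from_matrix(M0.T@M).as_rotvec(); c,C=p0.copy(),M0.copy(); rows=[]
    for i in range(1,n+1):
        tp=p0+(p-p0)*i/n; tM=M0@R.from_rotvec(w*i/n).as_matrix()
        dp=np.round(C.T@(tp-c)*1000); dr=np.round(np.degrees(R.from_matrix(C.T@tM).as_rotvec()),1)
        rows.append((jaw,dp.astype(int).tolist(),dr.tolist())); c=c+C@dp/1000; C=C@R.from_rotvec(np.radians(dr)).as_matrix()
    for i,r in enumerate(rows): print(i%5,r)
    print('end',c.round(4)); return c,C
E
python3 - <<'E'
from h import *
p=ctrl.camera_params('wrist'); print(np.array(p['mount']).round(3).tolist(),p['K'])
o=ctrl.get_obs(); M=rot(o['eef_rot']); print(M.round(3).tolist())
plan(np.array([.537,.119,.25]),Rt(169),10,1)
E
```

```text
[[0.0, -0.961, -0.275, 0.07], [1.0, 0.001, -0.001, 0.0], [0.001, -0.275, 0.961, -0.142], [0.0, 0.0, 0.0, 1.0]] [[327.60199067   0.         253.52934561]
 [  0.         327.60199067 194.31526129]
 [  0.           0.           1.        ]]
[[-0.893, 0.449, 0.0], [0.449, 0.893, 0.0], [-0.0, 0.0, -1.0]]
0 (1, [-43, -23, -2], [0.0, 0.0, -1.6])
1 (1, [-42, -24, -2], [0.0, 0.0, -1.5])
2 (1, [-41, -25, -2], [0.0, 0.0, -1.6])
3 (1, [-41, -26, -1], [0.0, 0.0, -1.6])
4 (1, [-39, -27, -2], [0.0, 0.0, -1.5])
0 (1, [-40, -28, -2], [0.0, 0.0, -1.6])
1 (1, [-38, -30, -2], [0.0, 0.0, -1.6])
2 (1, [-37, -30, -2], [0.0, 0.0, -1.5])
3 (1, [-37, -32, -2], [0.0, 0.0, -1.6])
4 (1, [-36, -32, -2], [0.0, 0.0, -1.6])
end [0.5371 0.1193 0.2503]
```

apply_moves:
  moves:
    - {"jaw": 1,"offset": [-43,-23,-2],"rot": [0,0,-1.6]}
    - {"jaw": 1,"offset": [-42,-24,-2],"rot": [0,0,-1.5]}
    - {"jaw": 1,"offset": [-41,-25,-2],"rot": [0,0,-1.6]}
    - {"jaw": 1,"offset": [-41,-26,-1],"rot": [0,0,-1.6]}
    - {"jaw": 1,"offset": [-39,-27,-2],"rot": [0,0,-1.5]}

```text
time_s: 1.82
eef_pos: [0.398, 0.3153, 0.2405]
eef_rot: [0.0, 0.164, 0.987, 0.0]
wrist_force: [0.4, -0.1, -0.2]
opening: 0.999
grasp_force: 0.0
```

apply_moves:
  moves:
    - {"jaw": 1,"offset": [-40,-28,-2],"rot": [0,0,-1.6]}
    - {"jaw": 1,"offset": [-38,-30,-2],"rot": [0,0,-1.6]}
    - {"jaw": 1,"offset": [-37,-30,-2],"rot": [0,0,-1.5]}
    - {"jaw": 0.6,"offset": [-37,-32,-2],"rot": [0,0,-1.6]}
    - {"jaw": 0.6,"offset": [-36,-32,-2],"rot": [0,0,-1.6]}

```text
time_s: 2.45
eef_pos: [0.5379, 0.1178, 0.2505]
eef_rot: [0.0, 0.095, 0.995, 0.0]
wrist_force: [0.5, 1.6, 0.5]
opening: 0.612
grasp_force: 0.0
```

Run:
```python
from h import *
import time
im,d,K,D,T=snap('wrist'); cv2.imwrite('pics/w1.png',im[...,::-1]); np.savez('w1.npz',im=im,d=d,K=K,D=D,T=T)
o=ctrl.get_obs();print(o['time_s'],o['eef_pos'],o['opening'])
for t in ['damper','damper_tip','index_tip','damper_grip']:
    for r in ctrl.outline_of('wrist',t)[:2]:
        P=pts(r['region'],d,K,D,T); print(t,round(r['score'],2),np.round(r['position']),len(P),np.median(P,0).round(3),plane([r['position']],.098,K,D,T).round(4))
```

```text
2.5 [0.54106756 0.11309499 0.2508395 ] 0.6042760065416658
damper 0.89 [258. 168.] 1340 [0.525 0.122 0.12 ] [[0.5288 0.124  0.098 ]]
damper_tip 0.66 [250. 173.] 1242 [0.525 0.122 0.12 ] [[0.5316 0.1156 0.098 ]]
index_tip 0.51 [304. 122.] 320 [0.496 0.171 0.094] [[0.4961 0.1712 0.098 ]]
index_tip 0.41 [256. 169.] 1310 [0.525 0.122 0.12 ] [[0.5292 0.1216 0.098 ]]
damper_grip 0.81 [255. 166.] 1370 [0.525 0.122 0.12 ] [[0.526  0.1217 0.098 ]]
```

View pics/w1.png

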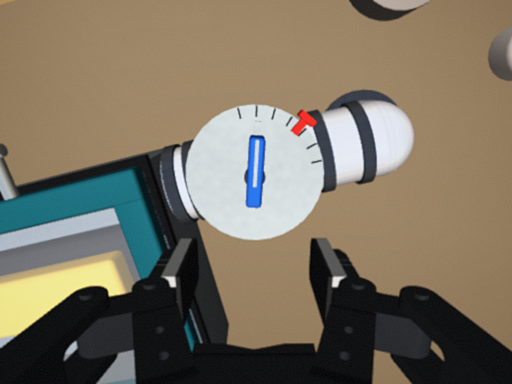

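```bash
cat >> h.py <<'E'
from scipy.optimize import least_squares
def damper(n='wrist',cen=(.538,.118)):
    im,d,K,D,T=snap(n); h,s,v=[x.astype(int) for x in cv2.split(cv2.cvtColor(im,cv2.COLOR_RGB2HSV))]
    g=np.stack(np.meshgrid(np.arange(512),np.arange(384)),-1).reshape(-1,2)
    F=lambda z: plane(g,z,K,D,T)[:,:2].reshape(384,512,2)
    q=F(.088); r=np.hypot(q[...,0]-cen[0],q[...,1]-cen[1])
    P3=np.zeros((384,512,3)); P3[d>0]=pts(d>0,d,K,D,T)
    disc=(r<.085)&(np.abs(P3[...,2]-.088)<.012)&(s<60)&(v>140)
    disc=big(cv2.morphologyEx(disc.astype(np.uint8),cv2.MORPH_OPEN,np.ones((7,7))))
    c=max(cv2.findContours(disc.astype(np.uint8),0,1)[0],key=len).reshape(-1,2); P=plane(c,.088,K,D,T)[:,:2]
    P=P[np.hypot(*(P-cen).T)>.055]
    f=least_squares(lambda p:np.hypot(*(P-p[:2]).T)-p[2],[*cen,.066],loss='soft_l1',f_scale=.001)
    ax=f.x[:2]; print('disc',f.x.round(4),'res',np.median(abs(f.fun)).round(4),len(P))
    red=big((r<.09)&((h<6)|(h>174))&(s>150)); Q=P3[red]; print('red z',np.median(Q[:,2]).round(4))
    for z in (.09,np.median(Q[:,2])):
        Q=F(z)[red]; w=Q.mean(0)-ax; print('red',Q.mean(0).round(4),np.hypot(*w).round(4),'yaw',np.degrees(np.arctan2(w[1],w[0])).round(2))
    # lever top face, coloured blue at height ~.121
    bl=big((r<.08)&(h>100)&(h<128)&(s>120)); L=F(.121)[bl]; m=L.mean(0); V=np.linalg.svd(L-m,full_matrices=False)[2][0]; V=V*np.sign(V@(m-ax) or 1)
    t=(L-ax)@V; print('lever mean',m.round(4),'yaw',np.degrees(np.arctan2(V[1],V[0])).round(2),'ends',t.min().round(4),t.max().round(4),'side off',((m-ax)@[-V[1],V[0]]).round(4),'z',np.median(P3[bl][:,2]).round(4))
    return im
E
python3 - <<'E'
from h import *
o=ctrl.get_obs();print(o['time_s'],o['eef_pos'],np.abs(o['dq']).max())
damper()
damper('top')
E
```

```text
2.7 [0.53673382 0.11938561 0.25004821] 0.022789832607550645
disc [0.5381 0.1171 0.0649] res 0.0015 545
red z 0.095
red [0.4961 0.1718] 0.069 yaw 127.53
red [0.4957 0.1712] 0.0688 yaw 128.15
lever mean [0.5279 0.121 ] yaw 165.91 ends -0.0194 0.0423 side off -0.0013 z 0.1205
disc [0.5348 0.0818 0.0367] res 0.0021 33
red z 0.0969
red [0.4951 0.1745] 0.1009 yaw 113.19
red [0.4944 0.1737] 0.1003 yaw 113.73
lever mean [0.5346 0.1239] yaw 1.09 ends -0.0074 0.0084 side off 0.0421 z 0.3979
```

Run:
```python
from h import *
plan(np.array([.5368,.1187,.094]),Rt(166),5,.5)
```

```text
0 (0.5, [0, 0, 31], [0.0, -0.0, 0.6])
1 (0.5, [0, -1, 31], [0.0, -0.0, 0.6])
2 (0.5, [0, 0, 32], [0.0, -0.0, 0.6])
3 (0.5, [-1, 0, 31], [0.0, -0.0, 0.7])
4 (0.5, [0, 0, 31], [0.0, -0.0, 0.6])
end [0.5371 0.1191 0.0942]
```

apply_moves:
  moves:
    - {"jaw": 0.5,"offset": [0,0,31],"rot": [0,0,0.6]}
    - {"jaw": 0.5,"offset": [0,-1,31],"rot": [0,0,0.6]}
    - {"jaw": 0.5,"offset": [0,0,32],"rot": [0,0,0.6]}
    - {"jaw": 0.5,"offset": [0,0,31],"rot": [0,0,0.7]}
    - {"jaw": 0.5,"offset": [0,0,30],"rot": [0,0,0.6]}

```text
time_s: 3.42
eef_pos: [0.5362, 0.1196, 0.0945]
eef_rot: [0.0, 0.122, 0.993, 0.0]
wrist_force: [0.6, -0.5, 0.1]
opening: 0.498
grasp_force: 0.0
```

apply_moves:
  moves:
    - {"jaw": 0.3,"offset": [0,0,0],"rot": [0,0,0]}
    - {"jaw": 0.2,"offset": [0,0,0],"rot": [0,0,0]}
    - {"jaw": 0,"offset": [0,0,0],"rot": [0,0,0]}
    - {"jaw": 0,"offset": [0,0,0],"rot": [0,0,0]}
    - {"jaw": 0,"offset": [0,0,0],"rot": [0,0,0]}

```text
time_s: 4.05
eef_pos: [0.5376, 0.1186, 0.0969]
eef_rot: [0.001, 0.123, 0.992, 0.0]
wrist_force: [-2.7, 1.1, 6.2]
opening: 0.148
grasp_force: 59.6
```

apply_moves:
  moves:
    - {"jaw": 0,"offset": [0,0,-2],"rot": [0,0,7]}
    - {"jaw": 0,"offset": [0,0,0],"rot": [0,0,8]}
    - {"jaw": 0,"offset": [0,0,0],"rot": [0,0,8]}
    - {"jaw": 0,"offset": [0,0,0],"rot": [0,0,8]}
    - {"jaw": 0,"offset": [0,0,0],"rot": [0,0,7]}

```text
time_s: 4.68
eef_pos: [0.5374, 0.1184, 0.0971]
eef_rot: [0.001, 0.441, 0.898, 0.0]
wrist_force: [2.6, 0.7, -7.1]
opening: 0.15
grasp_force: 60.0
```

apply_moves:
  moves:
    - {"jaw": 0,"offset": [0,0,0],"rot": [0,0,0]}
    - {"jaw": 0,"offset": [0,0,0],"rot": [0,0,0]}
    - {"jaw": 0.4,"offset": [0,0,0],"rot": [0,0,0]}
    - {"jaw": 0.5,"offset": [0,0,0],"rot": [0,0,0]}
    - {"jaw": 0.5,"offset": [0,0,0],"rot": [0,0,0]}

```text
time_s: 5.3
eef_pos: [0.5371, 0.1182, 0.0978]
eef_rot: [0.0, 0.439, 0.899, 0.0]
wrist_force: [0.3, 1.3, -0.7]
opening: 0.498
grasp_force: 0.0
```

apply_moves:
  moves:
    - {"jaw": 0.5,"offset": [0,0,-30],"rot": [0,0,0]}
    - {"jaw": 0.5,"offset": [0,0,-40],"rot": [0,0,0]}
    - {"jaw": 0.5,"offset": [0,0,-40],"rot": [0,0,0]}
    - {"jaw": 0.5,"offset": [0,0,-40],"rot": [0,0,0]}
    - {"jaw": 0.5,"offset": [0,0,-10],"rot": [0,0,0]}

```text
time_s: 5.92
eef_pos: [0.5384, 0.1183, 0.2608]
eef_rot: [0.003, 0.439, 0.899, 0.001]
wrist_force: [-0.2, 0.1, -0.3]
opening: 0.502
grasp_force: 0.0
```

Run:
```python
from h import *
ctrl.camera('top');ctrl.camera('top');ctrl.camera('top')
o=ctrl.get_obs();print(o['time_s'],o['eef_pos'],np.abs(o['dq']).max())
im=damper()
o=ctrl.get_obs();print(o['time_s'],o['eef_pos'],np.abs(o['dq']).max())
cv2.imwrite('pics/w2.png',im[...,::-1])
```

```text
6.075 [0.53655776 0.11823929 0.25674753] 0.026270326649512465
disc [0.538  0.1173 0.0648] res 0.0013 519
red z 0.0964
red [0.4958 0.1711] 0.0683 yaw 128.08
red [0.4958 0.1712] 0.0684 yaw 128.08
lever mean [0.5311 0.1265] yaw 128.63 ends -0.0184 0.0427 side off -0.0003 z 0.1205
6.125 [0.5360668  0.11822685 0.25582052] 0.01641187644401496
```

View pics/w2.png

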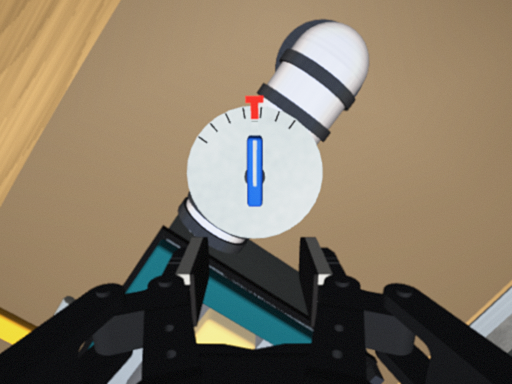

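Run:
```python
from h import *
plan(np.array([.465,-.154,.26]),Rt(92.7),10,.5)
```

```text
0 (0.5, [-17, -22, 0], [-0.0, -0.0, 3.5])
1 (0.5, [-19, -22, -1], [-0.0, -0.0, 3.5])
2 (0.5, [-19, -20, 0], [-0.0, -0.0, 3.6])
3 (0.5, [-21, -18, -1], [-0.0, -0.0, 3.5])
4 (0.5, [-22, -18, 0], [-0.1, -0.0, 3.5])
0 (0.5, [-23, -16, 0], [0.0, -0.0, 3.5])
1 (0.5, [-24, -15, -1], [0.0, -0.0, 3.6])
2 (0.5, [-25, -13, 0], [-0.0, -0.0, 3.5])
3 (0.5, [-26, -11, -1], [-0.0, -0.0, 3.5])
4 (0.5, [-26, -10, 0], [-0.0, -0.0, 3.5])
end [ 0.4655 -0.1539  0.2598]
```

apply_moves:
  moves:
    - {"jaw": 0.5,"offset": [-17,-22,0],"rot": [0,0,3.5]}
    - {"jaw": 0.5,"offset": [-19,-22,-1],"rot": [0,0,3.5]}
    - {"jaw": 0.5,"offset": [-19,-20,0],"rot": [0,0,3.6]}
    - {"jaw": 0.5,"offset": [-21,-18,-1],"rot": [0,0,3.5]}
    - {"jaw": 0.5,"offset": [-22,-18,0],"rot": [0,0,3.5]}

```text
time_s: 6.75
eef_pos: [0.4999, -0.0183, 0.2572]
eef_rot: [-0.002, 0.572, 0.82, -0.001]
wrist_force: [0.4, 0.1, -0.0]
opening: 0.495
grasp_force: 0.0
```

apply_moves:
  moves:
    - {"jaw": 0.5,"offset": [-23,-16,0],"rot": [0,0,3.5]}
    - {"jaw": 0.5,"offset": [-24,-15,-1],"rot": [0,0,3.6]}
    - {"jaw": 0.5,"offset": [-25,-13,0],"rot": [0,0,3.5]}
    - {"jaw": 0.5,"offset": [-26,-11,-1],"rot": [0,0,3.5]}
    - {"jaw": 0.5,"offset": [-26,-10,0],"rot": [0,0,3.5]}

```text
time_s: 7.38
eef_pos: [0.4651, -0.1542, 0.2592]
eef_rot: [-0.002, 0.691, 0.723, -0.0]
wrist_force: [0.0, -0.8, -0.1]
opening: 0.501
grasp_force: 0.0
```

Run:
```python
from h import *
for _ in range(6): ctrl.camera('top')
o=ctrl.get_obs();print(o['time_s'],o['eef_pos'],np.abs(o['dq']).max())
im,d,K,D,T=snap('wrist'); cv2.imwrite('pics/w3.png',im[...,::-1]); np.savez('w3.npz',im=im,d=d,K=K,D=D,T=T)
P3=np.zeros((384,512,3)); P3[d>0]=pts(d>0,d,K,D,T)
b=(P3[...,2]>.115)&(P3[...,2]<.15)&(P3[...,0]<.483)&(P3[...,0]>.44)&(abs(P3[...,1]+.154)<.09)
b=big(b); Q=P3[b]; print(len(Q),Q.min(0).round(4),Q.max(0).round(4),np.median(Q,0).round(4))
c=np.polyfit(Q[:,1],Q[:,0],1); print('bar yaw off',np.degrees(np.arctan(c[0])),'x mid',np.polyval(c,-.154))
```

```text
7.675 [ 0.46596753 -0.15292353  0.26035857] 0.008790625153371055
2652 [ 0.4605 -0.2297  0.1285] [ 0.483  -0.0796  0.1376] [ 0.4699 -0.1416  0.1348]
bar yaw off -1.5914891424943374 x mid 0.47040606341564817
```

View pics/w3.png

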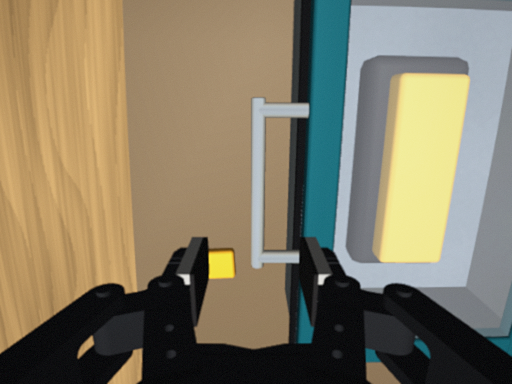

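Run:
```python
from h import *
z=np.load('w3.npz'); d=z['d']; P=pts(d>0,d,z['K'],z['D'],z['T'])
Q=P[(P[:,2]>.127)&(P[:,2]<.15)&(P[:,0]<.49)&(P[:,0]>.44)&(abs(P[:,1]+.1547)<.05)]
c=np.polyfit(Q[:,1],Q[:,0],1); print(len(Q),np.degrees(np.arctan(c[0])),np.polyval(c,-.1547),Q[:,0].min(),Q[:,0].max(),np.percentile(Q[:,2],[50,95]))
bar=np.array([np.polyval(c,-.1547),-.1547,.130])
tilt=25; M=Rt(92.7,tilt); print('zdir',M[:,2])
# pose: grasp point at the bar (2 mm shallower), pre-approach 70 mm back
tcp=bar+M[:,2]*.015; pre=tcp-M[:,2]*.075
print('tcp',tcp); e=plan(pre,M,5,.4); plan(tcp,M,5,.4,e)
```

```text
1580 -2.596433290523815 0.46950160944789754 0.46168789275016586 0.477126561457209 [0.13478368 0.13638564]
zdir [-0.4221491  -0.01990805 -0.90630779]
tcp [ 0.46316937 -0.15499862  0.11640538]
0 (0.4, [0, 6, 15], [5.0, -0.0, 0.0])
1 (0.4, [-1, 7, 15], [5.0, -0.0, 0.0])
2 (0.4, [0, 8, 14], [5.0, -0.0, 0.1])
3 (0.4, [-1, 10, 13], [5.0, -0.0, -0.0])
4 (0.4, [0, 10, 13], [4.9, -0.0, 0.0])
end [ 0.4945 -0.1534  0.1841]
0 (0.4, [0, 0, 15], [0.0, -0.0, 0.0])
1 (0.4, [0, 0, 15], [0.0, -0.0, 0.0])
2 (0.4, [0, 0, 15], [0.0, -0.0, 0.0])
3 (0.4, [0, 0, 15], [0.0, -0.0, 0.0])
4 (0.4, [0, 0, 15], [0.0, -0.0, 0.0])
end [ 0.4629 -0.1549  0.1161]
```

Run:
```python
from h import *
bar=np.array([.4695,-.1547,.130]); M=Rt(92.6,-25); print('zdir',M[:,2])
tcp=bar+M[:,2]*.016; pre=tcp-M[:,2]*.075
print('tcp',tcp); e=plan(pre,M,5,.33); plan(tcp,M,5,.33,e)
```

```text
zdir [ 0.42218321  0.01917123 -0.90630779]
tcp [ 0.47625493 -0.15439326  0.11549908]
0 (0.33, [0, -4, 15], [-5.0, -0.0, 0.0])
1 (0.33, [-1, -6, 15], [-5.0, -0.0, 0.1])
2 (0.33, [0, -7, 15], [-5.0, -0.1, 0.0])
3 (0.33, [-1, -8, 14], [-5.0, 0.0, 0.0])
4 (0.33, [0, -9, 13], [-5.1, -0.0, 0.1])
end [ 0.4451 -0.1558  0.1833]
0 (0.33, [0, 0, 15], [0.0, -0.0, -0.0])
1 (0.33, [0, 0, 15], [0.0, -0.0, -0.0])
2 (0.33, [0, 0, 15], [0.0, -0.0, -0.0])
3 (0.33, [0, 0, 15], [0.0, -0.0, -0.0])
4 (0.33, [0, 0, 15], [0.0, -0.0, -0.0])
end [ 0.4768 -0.1544  0.1154]
```

apply_moves:
  moves:
    - {"jaw": 0.33,"offset": [0,-4,15],"rot": [-5,0,0]}
    - {"jaw": 0.33,"offset": [-1,-6,15],"rot": [-5,0,0]}
    - {"jaw": 0.33,"offset": [0,-7,15],"rot": [-5,0,0]}
    - {"jaw": 0.33,"offset": [-1,-8,14],"rot": [-5,0,0]}
    - {"jaw": 0.33,"offset": [0,-9,13],"rot": [-5,0,0]}

```text
time_s: 8.35
eef_pos: [0.4454, -0.156, 0.1837]
eef_rot: [0.151, 0.673, 0.707, 0.158]
wrist_force: [0.4, -1.3, -0.0]
opening: 0.331
grasp_force: 0.0
```

apply_moves:
  moves:
    - {"jaw": 0.33,"offset": [0,0,0],"rot": [0,0,0]}
    - {"jaw": 0.33,"offset": [0,0,15],"rot": [0,0,0]}
    - {"jaw": 0.33,"offset": [0,0,15],"rot": [0,0,0]}
    - {"jaw": 0.33,"offset": [0,0,15],"rot": [0,0,0]}
    - {"jaw": 0.33,"offset": [0,0,0],"rot": [0,0,0]}

```text
time_s: 8.98
eef_pos: [0.465, -0.1553, 0.1432]
eef_rot: [0.148, 0.673, 0.707, 0.156]
wrist_force: [-0.6, 0.5, -0.0]
opening: 0.329
grasp_force: 0.0
```

Run:
```python
from h import *
o=ctrl.get_obs();print(o['time_s'],o['eef_pos'],o['opening'],o['wrist_force']); M=Rt(92.6,-25)
t=np.array([.4763,-.1544,.1155]); print('left in tool',((t-o['eef_pos'])@rot(o['eef_rot'])*1000).round(1))
im,d,K,D,T=snap('wrist'); cv2.imwrite('pics/w4.png',im[...,::-1])
```

```text
8.975 [ 0.46498263 -0.15532917  0.14324687] 0.32946036690364827 [-0.60454509  0.48093387 -0.04747235]
left in tool [ 0.3 -1.4 29.9]
```

View pics/w4.png

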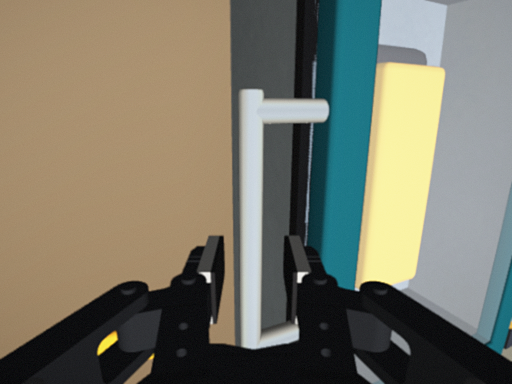

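apply_moves:
  moves:
    - {"jaw": 0.33,"offset": [0,-1,10],"rot": [0,0,0]}
    - {"jaw": 0.33,"offset": [0,0,10],"rot": [0,0,0]}
    - {"jaw": 0.33,"offset": [0,0,9],"rot": [0,0,0]}
    - {"jaw": 0.33,"offset": [0,0,0],"rot": [0,0,0]}
    - {"jaw": 0.33,"offset": [0,0,0],"rot": [0,0,0]}

```text
time_s: 9.65
eef_pos: [0.4756, -0.1554, 0.1164]
eef_rot: [0.149, 0.674, 0.706, 0.157]
wrist_force: [-0.1, 0.0, -0.2]
opening: 0.33
grasp_force: 0.0
```

apply_moves:
  moves:
    - {"jaw": 0.2,"offset": [0,0,0],"rot": [0,0,0]}
    - {"jaw": 0.1,"offset": [0,0,0],"rot": [0,0,0]}
    - {"jaw": 0,"offset": [0,0,0],"rot": [0,0,0]}
    - {"jaw": 0,"offset": [0,0,0],"rot": [0,0,0]}
    - {"jaw": 0,"offset": [0,0,0],"rot": [0,0,0]}

```text
time_s: 10.28
eef_pos: [0.4755, -0.1556, 0.1166]
eef_rot: [0.15, 0.674, 0.707, 0.156]
wrist_force: [-6.1, -1.4, 3.9]
opening: 0.109
grasp_force: 58.6
```

```bash
cat >> h.py <<'E'
bar0=np.array([.4695,-.1547,.130]); ey=np.array([-np.sin(np.radians(2.6)),np.cos(np.radians(2.6)),0]); ex=np.array([ey[1],-ey[0],0])
H=bar0+.29*ex
def angle(o,b):
    p=np.array(o['eef_pos'])+rot(o['eef_rot'])@b; v=p-H; return np.arctan2(v[2],-v@ex),np.hypot(v[2],v@ex),(p-bar0)@ey
def arc(th0,th1,n,b,o):
    """rows swinging the tool with the cover; b = bar in tool frame"""
    M0=rot(o['eef_rot']); c=np.array(o['eef_pos']); C=M0.copy(); dr=np.degrees((th1-th0)/n)
    for i in range(1,n+1):
        t=th0+(th1-th0)*i/n; drr=round(np.degrees(t-th0),1)
        tM=R.from_rotvec(ey*(t-th0)).as_matrix()@M0
        tp=H-.29*np.cos(t)*ex+np.array([0,0,.29*np.sin(t)])-tM@b
        dp=np.round(C.T@(tp-c)*1000,1); w=np.round(np.degrees(R.from_matrix(C.T@tM).as_rotvec()),1)
        print((i-1)%5,dp.tolist(),w.tolist()); c=c+C@dp/1000; C=C@R.from_rotvec(np.radians(w)).as_matrix()
E
python3 - <<'E'
from h import *
o=ctrl.get_obs(); b=rot(o['eef_rot']).T@(bar0-o['eef_pos']); print(b.round(4).tolist(),angle(o,b))
arc(0,.80,20,b,o)
E
```

```text
[0.0012, 0.0002, -0.0146] (np.float64(0.0), np.float64(0.29), np.float64(0.0))
0 [-0.0, 4.5, -10.4] [2.3, 0.0, 0.0]
1 [-0.0, 4.5, -10.5] [2.3, 0.0, 0.0]
2 [-0.0, 4.6, -10.4] [2.3, 0.0, 0.0]
3 [-0.0, 4.5, -10.4] [2.3, 0.0, 0.0]
4 [-0.0, 4.5, -10.5] [2.3, 0.0, 0.0]
0 [-0.0, 4.5, -10.4] [2.3, 0.0, 0.0]
1 [-0.0, 4.5, -10.5] [2.2, 0.0, 0.0]
2 [-0.1, 4.6, -10.4] [2.3, 0.0, 0.0]
3 [0.0, 4.5, -10.4] [2.3, 0.0, 0.0]
4 [0.0, 4.5, -10.5] [2.3, 0.0, 0.0]
0 [0.0, 4.6, -10.4] [2.3, 0.0, 0.0]
1 [-0.0, 4.5, -10.4] [2.3, 0.1, 0.0]
2 [0.0, 4.5, -10.5] [2.3, -0.0, 0.0]
3 [0.0, 4.5, -10.4] [2.3, -0.0, 0.0]
4 [0.0, 4.6, -10.4] [2.3, -0.0, 0.0]
0 [0.0, 4.5, -10.5] [2.3, -0.0, 0.0]
1 [0.0, 4.5, -10.4] [2.3, -0.0, 0.0]
2 [0.0, 4.5, -10.4] [2.3, -0.0, 0.0]
3 [0.0, 4.5, -10.5] [2.2, -0.0, 0.0]
4 [0.0, 4.6, -10.4] [2.3, -0.0, 0.0]
```

apply_moves:
  moves:
    - {"jaw": 0,"offset": [0,4.5,-10.4],"rot": [2.3,0,0]}
    - {"jaw": 0,"offset": [0,4.5,-10.5],"rot": [2.3,0,0]}
    - {"jaw": 0,"offset": [0,4.5,-10.4],"rot": [2.3,0,0]}
    - {"jaw": 0,"offset": [0,4.5,-10.4],"rot": [2.3,0,0]}
    - {"jaw": 0,"offset": [0,4.5,-10.5],"rot": [2.3,0,0]}

```text
time_s: 10.9
eef_pos: [0.4784, -0.1555, 0.1733]
eef_rot: [0.081, 0.686, 0.719, 0.084]
wrist_force: [0.9, -1.4, -1.0]
opening: 0.113
grasp_force: 59.7
```

apply_moves:
  moves:
    - {"jaw": 0,"offset": [0,4.5,-10.4],"rot": [2.3,0,0]}
    - {"jaw": 0,"offset": [0,4.5,-10.5],"rot": [2.3,0,0]}
    - {"jaw": 0,"offset": [0,4.5,-10.4],"rot": [2.3,0,0]}
    - {"jaw": 0,"offset": [0,4.5,-10.4],"rot": [2.3,0,0]}
    - {"jaw": 0,"offset": [0,4.5,-10.5],"rot": [2.3,0,0]}

```text
time_s: 11.52
eef_pos: [0.4925, -0.1548, 0.2282]
eef_rot: [0.012, 0.69, 0.723, 0.012]
wrist_force: [0.1, -2.3, -1.4]
opening: 0.112
grasp_force: 59.8
```

Run:
```python
from h import *
for _ in range(5): ctrl.camera('scene')
o=ctrl.get_obs(); b=np.array([.0012,.0002,-.0146]); print(o['time_s'],angle(o,b),o['wrist_force'],o['grasp_force'],o['q'].round(2))
im,d,K,D,T=snap('scene'); cv2.imwrite('pics/s2.png',im[100:310,80:440,::-1].repeat(2,0).repeat(2,1))
arc(angle(o,b)[0],.80,10,b,o)
```

```text
11.775 (np.float64(0.3974086902391713), np.float64(0.2900848210711224), np.float64(6.190495623845632e-05)) [-2.17337517 -3.08052241  0.10950579] 60.06177306175232 [-0.55  0.03  1.78  0.02  1.3  -0.6 ]
0 [-0.1, 4.6, -10.5] [2.3, 0.0, -0.0]
1 [0.0, 4.5, -10.5] [2.3, 0.0, -0.0]
2 [-0.0, 4.5, -10.5] [2.3, 0.0, -0.0]
3 [-0.0, 4.5, -10.5] [2.3, 0.0, -0.0]
4 [-0.0, 4.6, -10.6] [2.3, 0.0, -0.0]
0 [-0.0, 4.5, -10.5] [2.3, 0.0, -0.0]
1 [-0.1, 4.5, -10.5] [2.3, 0.0, -0.0]
2 [0.0, 4.5, -10.5] [2.4, 0.0, -0.0]
3 [0.0, 4.5, -10.5] [2.3, 0.0, -0.0]
4 [-0.0, 4.5, -10.6] [2.3, 0.0, -0.0]
```

View pics/s2.png

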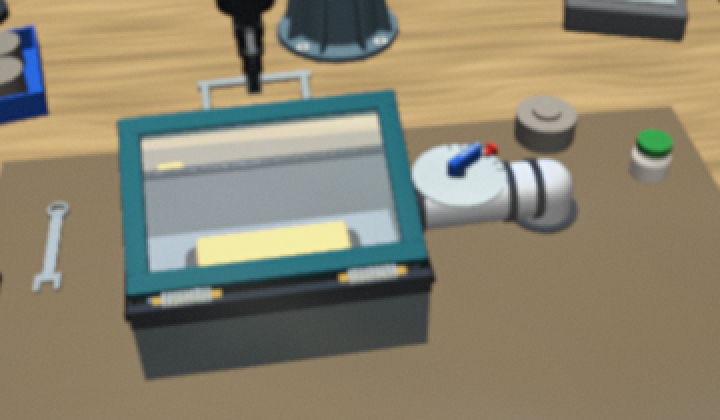

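The cover is up with the fingers on the bar (255,85), and the lever still points at the red tab (490,150). I'll carry on past the balance point.

apply_moves:
  moves:
    - {"jaw": 0,"offset": [0,4.5,-10.5],"rot": [2.3,0,0]}
    - {"jaw": 0,"offset": [0,4.5,-10.5],"rot": [2.3,0,0]}
    - {"jaw": 0,"offset": [0,4.5,-10.5],"rot": [2.3,0,0]}
    - {"jaw": 0,"offset": [0,4.5,-10.5],"rot": [2.3,0,0]}
    - {"jaw": 0,"offset": [0,4.5,-10.5],"rot": [2.3,0,0]}

```text
time_s: 12.45
eef_pos: [0.5176, -0.1537, 0.2795]
eef_rot: [-0.057, 0.688, 0.721, -0.06]
wrist_force: [0.3, -3.4, -0.3]
opening: 0.113
grasp_force: 60.3
```

apply_moves:
  moves:
    - {"jaw": 0,"offset": [0,4.5,-10.5],"rot": [2.3,0,0]}
    - {"jaw": 0,"offset": [0,4.5,-10.5],"rot": [2.3,0,0]}
    - {"jaw": 0,"offset": [0,4.5,-10.5],"rot": [2.3,0,0]}
    - {"jaw": 0,"offset": [0,4.5,-10.5],"rot": [2.3,0,0]}
    - {"jaw": 0,"offset": [0,4.5,-10.5],"rot": [2.3,0,0]}

```text
time_s: 13.08
eef_pos: [0.5523, -0.1521, 0.3249]
eef_rot: [-0.126, 0.679, 0.711, -0.132]
wrist_force: [0.5, -3.5, 1.0]
opening: 0.113
grasp_force: 60.4
```

apply_moves:
  moves:
    - {"jaw": 0,"offset": [0,0,0],"rot": [0,0,0]}
    - {"jaw": 0,"offset": [0,0,0],"rot": [0,0,0]}
    - {"jaw": 0,"offset": [0,0,0],"rot": [0,0,0]}
    - {"jaw": 0,"offset": [0,0,0],"rot": [0,0,0]}
    - {"jaw": 0,"offset": [0,0,0],"rot": [0,0,0]}

```text
time_s: 13.7
eef_pos: [0.5519, -0.1521, 0.3245]
eef_rot: [-0.125, 0.679, 0.711, -0.132]
wrist_force: [1.5, -4.9, 0.2]
opening: 0.111
grasp_force: 60.4
```

Run:
```python
from h import *
o=ctrl.get_obs(); b=np.array([.0012,.0002,-.0146]); print(o['time_s'],angle(o,b),o['wrist_force'],o['grasp_force'],o['opening'],o['q'].round(2))
im,d,K,D,T=snap('scene'); h,s,v=cv2.split(cv2.cvtColor(im,cv2.COLOR_RGB2HSV))
P=pts(big((h>80)&(h<100)&(s>120)),d,K,D,T)
for _ in range(3):
    m=np.median(P,0); n=np.linalg.svd(P-P.mean(0),full_matrices=False)[2][2]; n*=np.sign(n[2]); P=P[abs((P-P.mean(0))@n)<.01]
print('cover angle from depth',np.arctan2(-(-n@ex),n[2]),n.round(3),len(P))
arc(angle(o,b)[0],.61,5,b,o)
```

```text
13.7 (np.float64(0.7999307162818736), np.float64(0.29010974740967377), np.float64(4.074475192795605e-05)) [ 1.47458195 -4.87296244  0.22695948] 60.427894592285156 0.111175166460197 [-0.39  0.37  1.23 -0.16  1.87 -0.46]
cover angle from depth 0.7995825338563819 [0.716 0.033 0.697] 4450
0 [-0.0, -3.8, 10.1] [-2.2, -0.0, 0.0]
1 [-0.0, -3.9, 10.1] [-2.2, -0.0, 0.0]
2 [0.0, -3.9, 10.1] [-2.1, -0.0, 0.0]
3 [0.0, -3.9, 10.0] [-2.2, -0.0, 0.0]
4 [0.0, -3.9, 10.1] [-2.2, -0.0, 0.0]
```

Depth and kinematics agree that the cover is at 0.80 rad. Next I'll ease it down to 0.61.

apply_moves:
  moves:
    - {"jaw": 0,"offset": [0,-4,10],"rot": [-2.2,0,0]}
    - {"jaw": 0,"offset": [0,-4,10],"rot": [-2.2,0,0]}
    - {"jaw": 0,"offset": [0,-4,10],"rot": [-2.1,0,0]}
    - {"jaw": 0,"offset": [0,-4,10],"rot": [-2.2,0,0]}
    - {"jaw": 0,"offset": [0,-4,10],"rot": [-2.2,0,0]}

```text
time_s: 14.38
eef_pos: [0.519, -0.1536, 0.2819]
eef_rot: [-0.059, 0.688, 0.721, -0.063]
wrist_force: [5.0, -6.9, -3.9]
opening: 0.116
grasp_force: 60.1
```

apply_moves:
  moves:
    - {"jaw": 0,"offset": [0,0,0],"rot": [0,0,0]}
    - {"jaw": 0,"offset": [0,0,0],"rot": [0,0,0]}
    - {"jaw": 0,"offset": [0,0,0],"rot": [0,0,0]}
    - {"jaw": 0,"offset": [0,0,0],"rot": [0,0,0]}
    - {"jaw": 0,"offset": [0,0,0],"rot": [0,0,0]}

```text
time_s: 15.0
eef_pos: [0.5192, -0.1536, 0.2821]
eef_rot: [-0.06, 0.688, 0.721, -0.063]
wrist_force: [3.2, -4.9, -3.0]
opening: 0.117
grasp_force: 60.4
```

apply_moves:
  moves:
    - {"jaw": 0,"offset": [0,0,0],"rot": [0,0,0]}
    - {"jaw": 0,"offset": [0,0,0],"rot": [0,0,0]}
    - {"jaw": 0,"offset": [0,0,0],"rot": [0,0,0]}
    - {"jaw": 0,"offset": [0,0,0],"rot": [0,0,0]}
    - {"jaw": 0,"offset": [0,0,0],"rot": [0,0,0]}

```text
time_s: 15.62
eef_pos: [0.5191, -0.1536, 0.2821]
eef_rot: [-0.06, 0.688, 0.721, -0.063]
wrist_force: [3.5, -5.1, -3.1]
opening: 0.113
grasp_force: 60.4
```

Run:
```python
from h import *
o=ctrl.get_obs(); b=np.array([.0012,.0002,-.0146]); a=angle(o,b); print(o['time_s'],a,o['wrist_force'],o['grasp_force'],o['opening'],abs(o['dq']).max())
im,d,K,D,T=snap('scene'); h,s,v=cv2.split(cv2.cvtColor(im,cv2.COLOR_RGB2HSV))
P=pts(big((h>80)&(h<100)&(s>120)),d,K,D,T)
for _ in range(3):
    n=np.linalg.svd(P-P.mean(0),full_matrices=False)[2][2]; n*=np.sign(n[2]); P=P[abs((P-P.mean(0))@n)<.01]
c=np.arctan2(n@ex,n[2]); print('cover',c)
if .55<a[0]<.65 and .54<c<.66 and o['grasp_force']>20: print(ctrl.hand_in())
```

```text
15.625 (np.float64(0.6110330584101583), np.float64(0.2901307028066069), np.float64(5.961879828615793e-05)) [ 3.53106045 -5.10700734 -3.07756317] 60.44649302959442 0.11278862440063643 0.0009415979649510585
cover 0.6106531914082691
the job is handed in; nothing more can be done
None
```

I handed the job in at 15.6 s, verdict not shown: damper on the red pointer (within about 1°), cover raised to 0.80 rad, then eased down and held still by its bar at 0.61 rad, about 5° below balance, with no bystander touched.

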